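# Set the stock tags on the bin board

## Task

Flip the hinged tags on the bin board so that only the full bins show the disc face: the tag in front of a full bin must lean back towards its bin (disc upward), the tag in front of an empty bin must lean away from its bin, towards the robot (bar upward). Push the wrong tags over gently with a fingertip, without pinching or forcing anything; leave the tags that are already right as they are and do not disturb the loose parts lying near the board.

Things in the scene. Friction and masses are not known exactly. Their poses are not given: they have to be found in the camera images.
- board: flat dark steel plate fixed on the bench, 345 mm wide, 215 mm deep, 8 mm thick, with four stations side by side at 80 mm spacing. Origin: on the bench under the middle of the row of tag hinges; x level from the tags to the bins (away from the robot), y along the row, z up. The plate spans x = -65 to 150 mm. A fixed bench vice, 230 mm high, stands just to the right of it: pass over it
- bin_nuts: station with the bin FULL of hexagon nuts. The four stations are fixed to the board in any order, alike but for the contents. Origin: on the board's top face, right under the middle of the station's tag hinge; x level from tag to bin, y along the hinge, z up. Hinge axis at z = 40 mm. Open grey bin 74 x 74 mm, 38 mm high, from x = 60 to 134 mm; contents reach at most z = 52 mm
- bin_bars: station with the bin FULL of short round bar ends; shape and frame as bin_nuts. On every station the hinge sits between two posts at y = -32 and +32 mm, 46 mm high; four thin wire stops at x = +-20, y = +-22 mm reach z = 57 mm. A fingertip kept above z = 58 mm touches nothing but the tag
- bin_bare: station with an EMPTY bin; shape and frame as bin_nuts
- bin_void: station with an EMPTY bin; shape and frame as bin_nuts
- tag_nuts (a joint): hinge of the tag at the nut bin, rad: 0 upright, +0.70 leaning to the bin, -0.70 leaning to the robot (against stops). All tags alike: 40 g plate, 50 mm wide along y, 4 mm thick, 55 mm from hinge to free edge; in the station's frame the edge is at x = 55 mm * sin(value), z = 40 + 55 mm * cos(value). It turns about the station's y axis
- tag_bars (a joint): hinge of the tag at the bar-end bin; as tag_nuts. Every tag has a raised round disc (28 mm) on its robot side, which faces up when it leans to the bin, and a raised straight bar (40 x 8 mm) on the other side, which faces up when it leans to the robot
- tag_bare (a joint): hinge of the tag at the empty bin bin_bare; as tag_nuts. The hinges turn freely, lightly damped: pushed about 0.2 rad past upright, a tag falls the rest of the way by itself in about a second. More than 15 N on a tag or station counts as forcing
- tag_void (a joint): hinge of the tag at the empty bin bin_void; as tag_nuts
- block: loose rusty steel block 50 x 62 x 36 mm lying on the bench near the board; origin at the centre of its underside, z up. Not to be disturbed
- loose_nut: loose rusty hexagon nut, 40 x 34 x 18 mm, lying flat on the bench near the board; origin at the centre of its underside, z up. Not to be disturbed
- bolt: loose hexagon bolt standing on its head, 28 x 24 x 55 mm; origin at the centre of its underside, z up. Not to be disturbed

How it is judged:
By the outcome, as a careful person would: the job done as asked, in the order asked, and still so for the second after the job is handed in, with the robot touching nothing.
It also fails if it takes over 48 s, if anything falls off the work surface, if the arm or the gripper's body presses on something with over 40 N, if the wrist force passes 120 N, or if a joint passes its speed limit or range.

## Robot

A 6-joint arm with a two-finger parallel gripper is mounted at the origin on the work surface; the furniture and walls round the work are solid. World frame = base frame: x ahead of the robot, y to its left, z up, the work surface at z = 0. Lengths are in mm, angles in degrees, forces in N, time in s.
With the tool pointing down it reaches from about 325 to 750 mm from the base axis. Payload 7.6 kg.
Tool frame: the origin (TCP) lies where the fingers leave the gripper's body, on its centre line; the fingertips stand 73 mm ahead of it and the grasp point (between the pads) lies 54 mm ahead of it; z points along the fingers, y is the direction in which the jaws open and shut (so a half turn about z gives the same grasp; the last joint's range is limited). The gripper opens to 85 mm and grips with 20 to 120 N. Pads are 22 mm wide; open, the fingers measure 114 mm over their backs; the gripper's body (76 mm by 85 mm) begins 54 mm behind the grasp point. The pads swing forward as they close: fully open they stand 13 mm farther back than shut.
Start: joints at [-72.897, 2.991, 80.254, -0, 96.75, -4.028], TCP at [189.284, -489.704, 303.923] pointing down, gripper open.
Joint ranges: [-166.34, 166.34], [-52.06, 124.39], [6.96, 135.62], [-60.46, 240.46], [14.63, 156.25], [-167.68, 167.68]. Speed limits (degrees/s): [147.25, 147.25, 172.46, 180, 180, 180].

## Interface

Orientations are given as a 3x3 rotation matrix whose columns are the frame's x, y, z axes.
In Python, from bench import robot, grab_frame, camera_model, workorder gives the robot as it stands.
- The arm moves only by the tool send_rows, never from a script. Its argument "motion" is a list of rows, each a list of 3 entries, a list of its own where there are three numbers: the closure in counts, from 0 (fully open) to 255 (shut), then the shift along the tool's x, y, z in m, then the turn about the tool's z in rad. In form: [[gripper, [tx, ty, tz], turn], ...]. A call has 1 to 10 rows; each row shifts and turns the commanded pose from where the row before left it, along the tool's axes as they then stand; what a row does not reach is not made up. A row lasts 1/12 s, in which the tool goes at most 41.7 mm and 7.16 degrees, less where a joint would pass 70% of its speed; a pose out of reach is approached as far as the arm can. A call is refused whole if a number of a shift passes 0.0417 or a number of a turn 0.125, either way. A call with a gripper value outside its range is refused whole. The fingers move at their own pace and stop on an object; the grip force is fixed at half the most. Time passes only in rows, so rows that do not move let the fingers close. It gives the time, the measured TCP pose, the force and the opening at its end, in the units of the state.
- robot.sense(): the state, without advancing time (a new reading comes with each control period).
- grab_frame(name): name is "scene" or "side" or "wrist"; returns the picture (480x640x3 uint8, red, green, blue); there is no depth.
- camera_model(name): a dict with "intrinsics" (3x3 intrinsics, pixels), "k1" (the pictures are not rectified: a ray, as slopes to the right and down, at radius r is drawn at 1 + k1 r^2 times it, then the intrinsics apply), "R" (3x3) and "t" (3): a world point X has camera coordinates R X + t. Camera axes: x right, y down, z forward; pixel columns grow to the right and rows downward; lengths in mm; the calibration is good to about 2 mm. A picture is of the moment at which its call begins: read the wrist's pose just before it. camera_model takes no time and is no camera call; for the wrist camera it gives the pose at the moment of the call.
- workorder.close_job(): hands the job in, once; it reports no verdict.
The state is a dict: "time_s": time; "q": joint angles; "dq": joint speeds; "joint_efforts": joint torques, N m; "ee_pos": TCP position; "orientation": TCP orientation; "wrist_force": force on the tool from outside, world axes, zero at the start; "wrist_torque": the same for the moment, N m; "gripper_width": finger opening in mm.
Only numpy, scipy, OpenCV 4.12 (cv2) and the standard library are available. Lean on these libraries where they do the work, as an engineer would, in place of code of your own. Each camera call takes 0.05 s, during which the arm holds its last target. There are 200 camera calls.

## Working session

There is one attempt and no reset: what is moved stays moved. The work goes in short steps, Python scripts to look and compute and a tool call to move; the robot and the scene stay as the last step left them, time stands still between calls to the robot, and variables do not carry over. Pictures are saved under pics/ and viewed, about 8 in all and at most 12, crops included, and the job is handed in when it is done.

Besides the shell and the picture viewer there is one more tool, called as name([rows], argument=value, ...), one row to a line, values as JSON. send_rows: Moves the arm, as the interface text tells. Its arguments: {"type":"object","properties":{"motion":{"type":"array"}},"required":["motion"]}

```bash
mkdir -p pics; python3 - <<'E'
from bench import robot, grab_frame, camera_model
import cv2
for n in("scene","side"):
    cv2.imwrite(f"pics/{n}0.png",grab_frame(n)[:,:,::-1])
    m=camera_model(n);print(n,m)
s=robot.sense();print(s)
E
```

```text
scene {'intrinsics': array([[478.15533729,   0.        , 319.54354554],
       [  0.        , 478.15533729, 233.06425603],
       [  0.        ,   0.        ,   1.        ]]), 'k1': -0.1157173704996109, 'R': array([[-0.80365272, -0.59509301,  0.00257219],
       [-0.31014398,  0.4151421 , -0.85525887],
       [ 0.50789076, -0.68812887, -0.5181946 ]]), 't': array([461.68464427, 203.45358082, 681.43542902])}
side {'intrinsics': array([[622.04390366,   0.        , 317.1629485 ],
       [  0.        , 622.04390366, 234.12848811],
       [  0.        ,   0.        ,   1.        ]]), 'k1': -0.22331873173788558, 'R': array([[ 0.91561232, -0.40190115, -0.01138209],
       [-0.1754766 , -0.37398012, -0.91068481],
       [ 0.3617486 ,  0.83583152, -0.41294505]]), 't': array([-425.25170037,  172.39596524,  935.17967467])}
{'time_s': 0.1, 'q': array([-7.28990141e+01,  3.02341928e+00,  8.03075965e+01,  3.92180286e-04,
        9.67500172e+01, -4.02578452e+00]), 'dq': array([-0.08447561,  0.04226781, -0.18807682, -0.03139715,  0.06616504,
       -0.0340669 ]), 'joint_efforts': array([ 1.00541431e-03, -3.82581854e+01, -3.60986423e+01, -7.92239371e-05,
        4.72944390e-03,  1.11330235e-05]), 'ee_pos': array([ 189.21757624, -489.53291535,  303.15484636]), 'orientation': array([[ 9.32784965e-01,  3.60433131e-01, -4.09385143e-04],
       [ 3.60433348e-01, -9.32783988e-01,  1.35376165e-03],
       [ 1.06072645e-04, -1.41032457e-03, -9.99999000e-01]]), 'wrist_force': array([0.49801369, 0.22609864, 0.15442555]), 'wrist_torque': array([-0.0070355 , -0.01789406, -0.0075171 ]), 'gripper_width': 84.90721523745368}
```

View pics/scene0.png

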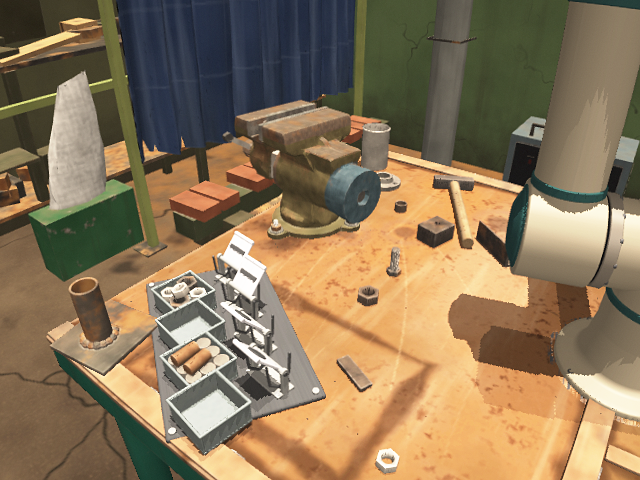

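View pics/side0.png

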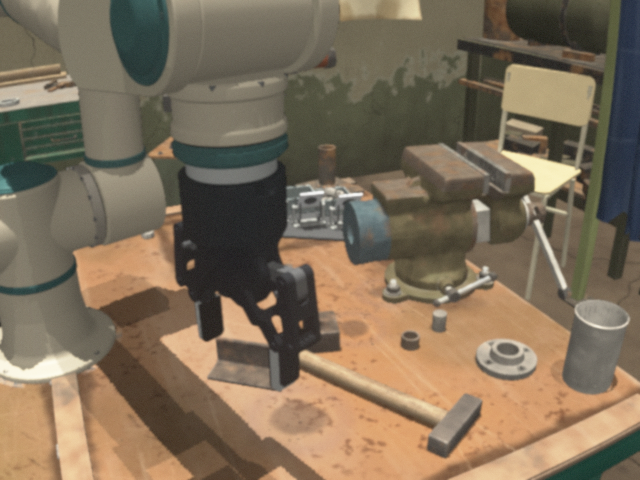

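The scene view shows the board's stations from the vice side at (185,290) to the near side at (210,410): nuts, empty, bars, empty. The first two tags seem to lean one way and the last two the other, so I'll enlarge that area.

```bash
cat > h.py <<'E'
import numpy as np, cv2
from bench import robot, grab_frame, camera_model
def dist(m): return np.array([m["k1"],0,0,0,0.])
def proj(m,X): return cv2.projectPoints(np.atleast_2d(np.float64(X)),cv2.Rodrigues(m["R"])[0],m["t"],m["intrinsics"],dist(m))[0][:,0]
def onz(m,uv,z):
    p=cv2.undistortPoints(np.float64(uv).reshape(-1,1,2),m["intrinsics"],dist(m))[:,0]
    d=np.c_[p,np.ones(len(p))]@m["R"]; c=-m["R"].T@m["t"]
    return c+d*((z-c[2])/d[:,2])[:,None]
E
python3 - <<'E'
import cv2
i=cv2.imread("pics/scene0.png")[225:450,140:340]
cv2.imwrite("pics/c1.png",cv2.resize(i[:115],None,fx=4,fy=4,interpolation=2))
cv2.imwrite("pics/c2.png",cv2.resize(i[75:],None,fx=4,fy=4,interpolation=2))
E
```

```text
(no output)
```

View pics/c1.png

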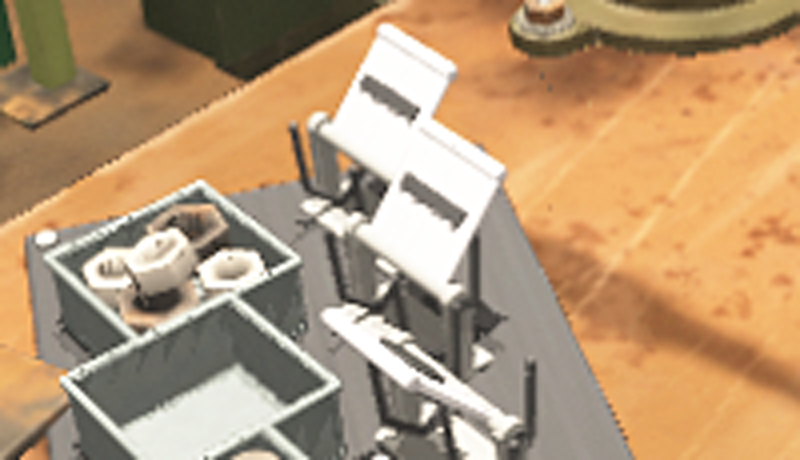

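View pics/c2.png

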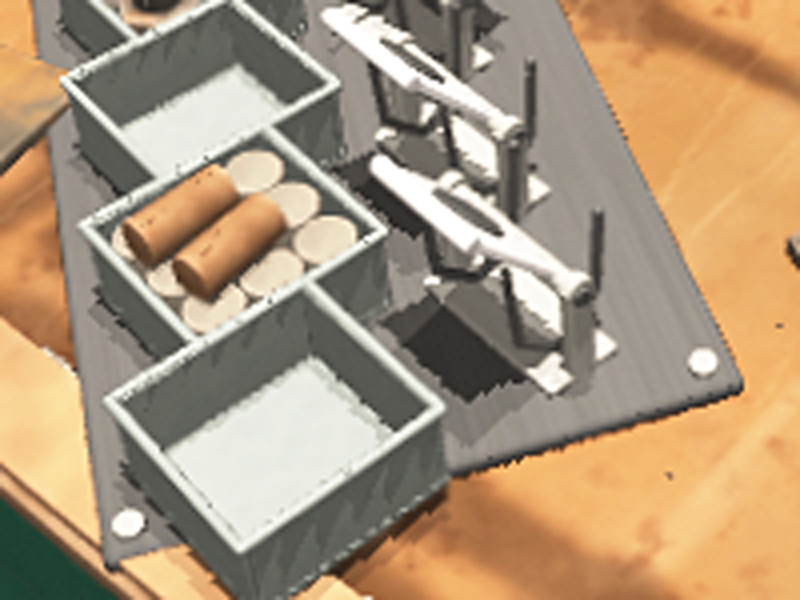

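```bash
cat >> h.py <<'E'
def fit(m,pts):
    from scipy.optimize import least_squares
    B=np.array([p[:3] for p in pts],float);U=np.array([p[3:] for p in pts])
    f=lambda q:(proj(m,b2w(q,B))-U).ravel()
    s=least_squares(f,[500,0,0],x_scale=[100,100,1],loss="soft_l1");return s.x,f(s.x).reshape(-1,2)
def b2w(q,B):
    B=np.atleast_2d(np.float64(B));c,s=np.cos(q[2]),np.sin(q[2])
    return B@np.array([[c,-s,0],[s,c,0],[0,0,1]]).T+[q[0],q[1],0]
E
python3 - <<'E'
from h import *
m=camera_model("scene")
P=[(60,157,46,251.25,401.75),(134,157,46,200,437),(134,83,46,167,400),(60,83,46,217.5,372),(60,-83,46,215,290),(60,-157,46,190,271),(134,-157,46,151.25,289.5),(-65,172.5,8,325.5,395.5),(150,172.5,8,166.75,442.5)]
q,r=fit(m,P);print(q[:2],np.degrees(q[2]));print(r.round(1))
i=cv2.imread("pics/scene0.png")
i=cv2.resize(i[130:480,130:410],None,fx=2,fy=2)
for k,s in zip((-120,-40,40,120),(-1,-1,1,1)):
    t=.7*s;L=[(0,k-25,48),(55*np.sin(t),k-25,48+55*np.cos(t)),(55*np.sin(t),k+25,48+55*np.cos(t)),(0,k+25,48)]
    cv2.polylines(i,[((proj(m,b2w(q,L))-[130,130])*2).astype(int)],True,(0,0,255),1)
    print(k,b2w(q,[(0,k,48),(L[1][0],k,90)]).round(0))
cv2.imwrite("pics/o.png",i)
# loose/vice: bench points
pt=dict(bolt=(392,275),nut=(367,297),viceL=(272,232),viceR=(356,222),block=(435,240))
for n,u in pt.items():
    w=onz(m,[u],0)[0];c,s=np.cos(q[2]),np.sin(q[2]);d=w[:2]-q[:2];print(n,w.round(),"board",round(c*d[0]+s*d[1]),round(-s*d[0]+c*d[1]))
for n,u in dict(jawfar=(238,105),jawnear=(265,125),jawR=(345,115),front=(380,190),jawback=(280,100)).items():
    w=onz(m,[u],225)[0];print(n,w.round())
E
```

```text
[502.13955771 279.1633292 ] 59.7687804153331
[[-13.8   3.1]
 [-22.5 -13.8]
 [  0.8 -20.7]
 [  5.3  -8.2]
 [-16.6   3. ]
 [  0.1  -2.5]
 [ -4.2 -11.4]
 [  9.    7.3]
 [  5.4  14. ]]
-120 [[606. 219.  48.]
 [588. 188.  90.]]
-40 [[537. 259.  48.]
 [519. 228.  90.]]
40 [[468. 299.  48.]
 [485. 330.  90.]]
120 [[398. 340.  48.]
 [416. 370.  90.]]
bolt [406.   1.   0.] board -289 -57
nut [409.  84.   0.] board -215 -18
viceL [687.  18.   0.] board -132 -292
viceR [ 567. -125.    0.] board -317 -260
block [ 394. -161.    0.] board -435 -128
jawfar [855. -73. 225.]
jawnear [712.  -5. 225.]
jawR [ 622. -152.  225.]
front [384. 112. 225.]
jawback [ 805. -158.  225.]
```

View pics/o.png

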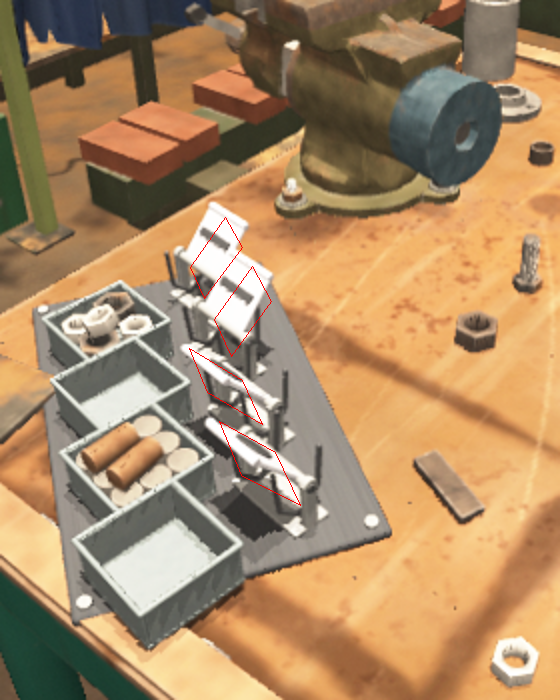

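The overlay does not fit: the residuals reach about 20 px, so my correspondences or my assumption about station yaw are wrong. I'll map the corners to the world directly.

```bash
python3 - <<'E'
from h import *
m=camera_model("scene")
def sh(n,U,z): print(n,onz(m,U,z)[:,:2].round(0).tolist())
sh("plate RobotNear,BinNear,BinFar",[(325.5,395.5),(166.75,442.5),(146.75,284.5)],8)
sh("screws RN BN BF",[(315.75,390.25),(172,430.75),(151.5,284.5)],8)
sh("binD r,b,l,t",[(251.25,401.75),(200,437),(167,400),(217.5,372)],46)
sh("binC l t r",[(160.5,356),(206,332),(236.5,358)],46)
sh("binB l t r",[(155.5,320),(198,298.5),(225,321)],46)
sh("binA l t r",[(151.25,289.5),(190,271),(215,290)],46)
print("cam",-m["R"].T@m["t"])
E
```

```text
plate RobotNear,BinNear,BinFar [[337.0, 307.0], [449.0, 487.0], [738.0, 301.0]]
screws RN BN BF [[353.0, 308.0], [458.0, 471.0], [731.0, 296.0]]
binD r,b,l,t [[386.0, 396.0], [398.0, 470.0], [472.0, 459.0], [456.0, 387.0]]
binC l t r [[539.0, 416.0], [525.0, 344.0], [454.0, 354.0]]
binB l t r [[606.0, 373.0], [594.0, 299.0], [521.0, 310.0]]
binA l t r [[673.0, 331.0], [662.0, 257.0], [588.0, 267.0]]
cam [ 88.039266   659.1985486  525.93409796]
```

The plate measures 212 x 344 mm, as specified. The stations are yawed about 23° relative to the board, in echelon. I'll refit with a separate station yaw.

```bash
cat > h2.py <<'E'
from h import *
from scipy.optimize import least_squares
def st(q,k,P):  # station at row offset k, station-frame pts (z from board top) -> world
    o=b2w([q[0],q[1],q[2]],[(0,k,8)])[0]
    return b2w([o[0],o[1],q[3]],P)+[0,0,8]
E
python3 - <<'E'
from h2 import *
m=camera_model("scene")
pl=[(-65,172.5,8),(150,172.5,8),(150,-172.5,8)];pu=[(325.5,395.5),(166.75,442.5),(146.75,284.5)]
c=dict(l=(134,-37,38),t=(60,-37,38),r=(60,37,38),b=(134,37,38))
S=[(120,"rblt",[(251.25,401.75),(200,437),(167,400),(217.5,372)]),(40,"ltr",[(160.5,356),(206,332),(236.5,358)]),(-40,"ltr",[(155.5,320),(198,298.5),(225,321)]),(-120,"ltr",[(151.25,289.5),(190,271),(215,290)])]
f=lambda q:np.concatenate([(proj(m,b2w(q,pl))-pu).ravel()]+[(proj(m,st(q,k,[c[a] for a in n]))-u).ravel() for k,n,u in S])
q=least_squares(f,[518,271,1.01,1.41],x_scale=[100,100,1,1]).x
print(q[:2],np.degrees(q[2:]));print(abs(f(q)).max(),f(q).round(1))
np.save("q.npy",q)
i=cv2.imread("pics/scene0.png");i=cv2.resize(i[210:450,130:340],None,fx=2.5,fy=2.5)
for k,s in zip((-120,-40,40,120),(-1,-1,1,1)):
    t=.7*s;x,z=55*np.sin(t),40+55*np.cos(t)
    cv2.polylines(i,[((proj(m,st(q,k,[(0,-25,40),(x,-25,z),(x,25,z),(0,25,40)]))-[130,210])*2.5).astype(int)],True,(0,0,255),1)
    print(k,st(q,k,[(0,0,40),(x,0,z)]).round(1).tolist())
cv2.imwrite("pics/o2.png",i)
E
```

```text
[514.8897746  267.73053062] [57.37571131 81.30753765]
2.000415963267926 [ 2.   0.4 -0.6 -0.4 -1.  -0.5 -0.6  0.7  0.4  0.5  0.5  0.3 -1.3 -2.
  0.6  0.5 -0.1 -0.8 -0.3  0.1  0.5  0.  -0.5  0.1 -0.6  0.2  0.7 -0.2
  0.4  0.  -0.3  0.1]
-120 [[616.0, 203.0, 48.0], [610.6, 168.0, 90.1]]
-40 [[548.6, 246.2, 48.0], [543.2, 211.1, 90.1]]
40 [[481.2, 289.3, 48.0], [486.6, 324.3, 90.1]]
120 [[413.8, 332.4, 48.0], [419.2, 367.5, 90.1]]
```

View pics/o2.png

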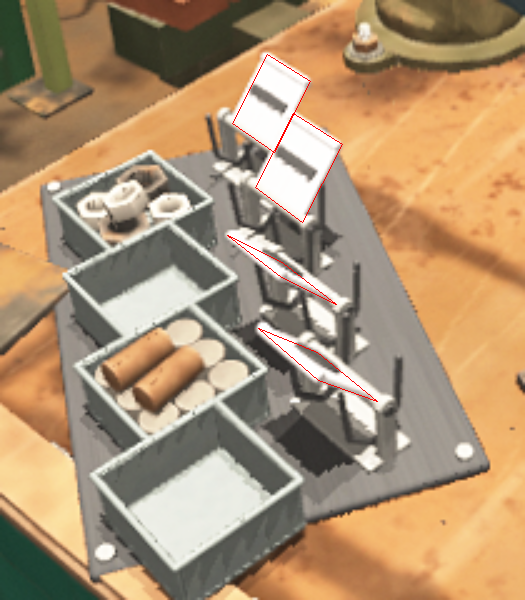

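The fit is good: residuals are at most 2 px and the overlaid tags match the picture. From the vice side, the stations are:
- **A (nuts):** leans to the robot, which is wrong.
- **B (empty):** leans to the robot, which is right.
- **C (bars):** leans to the bin, which is right.
- **D (empty):** leans to the bin, which is wrong.

I'll flip A towards its bin and D towards the robot. First I lift, turn the tool to the station yaw and shut the gripper.

send_rows([
  [255,[0,0,-0.011],-0.117],
  [255,[0,0,-0.011],-0.117],
  [255,[0,0,-0.011],-0.117],
  [255,[0,0,-0.011],-0.117],
  [255,[0,0,-0.011],-0.117],
  [255,[0,0,-0.011],-0.117],
  [255,[0,0,-0.011],-0.117],
  [255,[0,0,-0.011],-0.117],
  [255,[0,0,-0.011],-0.115],
  [255,[0,0,0],0],
])

```text
time_s: 0.93
ee_pos: [189.3, -489.8, 404.9]
orientation: [[0.146, 0.989, 0.001], [0.989, -0.146, -0.003], [-0.003, 0.001, -1.0]]
wrist_force: [0.6, -0.3, 0.7]
gripper_width: -0.0
```

```bash
cat > go.py <<'E'
import sys
from h2 import *
q=np.load("q.npy")
def go(k,x,z): # shift in tool axes to put TCP over station k at station x, tip at station z
    s=robot.sense();R=s["orientation"];w=st(q,k,[(x,0,z)])[0]+[0,0,73];d=w-s["ee_pos"]
    print("t",s["time_s"],"p",s["ee_pos"].round(1),"yaw",np.degrees(np.arctan2(R[1,0],R[0,0])).round(2),"F",s["wrist_force"].round(1),"target",w.round(1),"tool shift",(R.T@d).round(1),"q",s["q"].round(0),"w",s["gripper_width"].round(1))
if __name__=="__main__": go(*map(float,sys.argv[1:]))
E
python3 - <<'E'
from go import *
go(-120,-68,310)
a,b=camera_model("scene"),camera_model("side")
P=[np.c_[m["R"],m["t"]] for m in(a,b)]
U=[(355,193),(318,158)],[(363,235),(476,165)]
u=[cv2.undistortPoints(np.float64(x).reshape(-1,1,2),m["intrinsics"],dist(m))[:,0].T for x,m in zip(U,(a,b))]
X=cv2.triangulatePoints(P[0],P[1],*u);print((X[:3]/X[3]).T.round())
E
```

```text
Traceback (most recent call last):
  File "go.py", line 6, in go
    print("t",s["time_s"],"p",s["ee_pos"].round(1),"yaw",np.degrees(np.arctan2(R[1,0],R[0,0])).round(2),"F",s["wrist_force"].round(1),"target",w.round(1),"tool shift",(R.T@d).round(1),"q",s["q"].round(0),"w",s["gripper_width"].round(1))
                                                                                                                                                                                                                ^^^^^^^^^^^^^^^^^^^^^^^^
AttributeError: 'float' object has no attribute 'round'
```

```bash
sed -i 's/s\["gripper_width"\].round(1)/round(s["gripper_width"],1)/' go.py
python3 - <<'E'
from go import *
go(-120,-68,310)
a,b=camera_model("scene"),camera_model("side")
P=[np.c_[m["R"],m["t"]] for m in(a,b)]
U=[(355,193),(318,158)],[(363,235),(476,165)]
u=[cv2.undistortPoints(np.float64(x).reshape(-1,1,2),m["intrinsics"],dist(m))[:,0].T for x,m in zip(U,(a,b))]
X=cv2.triangulatePoints(P[0],P[1],*u);print((X[:3]/X[3]).T.round())
E
```

```text
t 0.9333 p [ 189.3 -489.8  404.9] yaw 81.58 F [ 0.6 -0.3  0.7] target [605.7 135.8 391. ] tool shift [679.9 320.2  12.4] q [-73.   3.  69.  -0. 108. -64.] w -0.0
[[ 527.  -54.  110.]
 [ 687. -107.  180.]]
```

send_rows([
  [255,[0.015,0.007,0],0],
  [255,[0.028,0.013,0],0],
  [255,[0.036,0.017,0],0],
  [255,[0.036,0.017,0],0],
  [255,[0.036,0.017,0],0],
  [255,[0.036,0.017,0],0],
  [255,[0.036,0.017,0],0],
  [255,[0.036,0.017,0],0],
  [255,[0.036,0.017,0],0],
  [255,[0.036,0.017,0],0],
])

```text
time_s: 1.77
ee_pos: [393.8, -184.0, 402.0]
orientation: [[0.155, 0.988, -0.001], [0.988, -0.155, 0.0], [0.0, -0.001, -1.0]]
wrist_force: [0.8, -0.3, 0.9]
gripper_width: 0.1
```

send_rows([
  [255,[0.036,0.017,0],0],
  [255,[0.036,0.017,0],0],
  [255,[0.036,0.017,0],0],
  [255,[0.036,0.017,0],0],
  [255,[0.036,0.017,0],0],
  [255,[0.036,0.017,0],0],
  [255,[0.036,0.017,0],0],
  [255,[0.036,0.017,0],0],
  [255,[0.028,0.013,0],0],
  [255,[0.015,0.007,0],0],
])

```text
time_s: 2.6
ee_pos: [598.4, 121.1, 400.4]
orientation: [[0.152, 0.988, -0.003], [0.988, -0.152, 0.0], [-0.0, -0.003, -1.0]]
wrist_force: [0.9, -0.0, -0.0]
gripper_width: -0.3
```

```bash
python3 go.py -120 -68 70; python3 - <<'E'
from h2 import *
cv2.imwrite("pics/w1.png",grab_frame("wrist")[:,:,::-1])
m=camera_model("wrist");q=np.load("q.npy")
i=cv2.imread("pics/w1.png")
for k,s in zip((-120,-40,40,120),(-1,-1,1,1)):
    x,z=55*np.sin(.7*s),40+55*np.cos(.7)
    cv2.polylines(i,[proj(m,st(q,k,[(0,-25,40),(x,-25,z),(x,25,z),(0,25,40)])).astype(int)],True,(0,0,255),1)
cv2.imwrite("pics/w1o.png",i)
E
```

```text
t 2.6 p [598.4 121.1 400.4] yaw 81.28 F [ 0.9 -0.  -0. ] target [605.7 135.8 151. ] tool shift [ 15.8   5.7 249.4] q [  8.  18.  53.   0. 110.  17.] w -0.3
```

View pics/w1o.png

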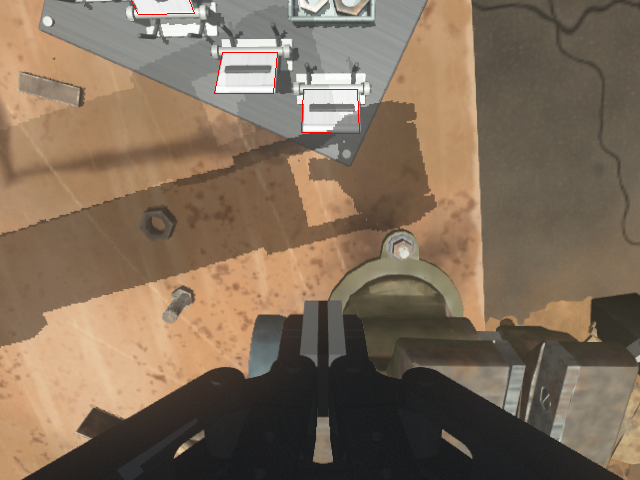

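The wrist view confirms the fit: the outlines sit on tags A (330,110) and B (245,72). The vice bolt is at (402,245) and the jaw block starts near (400,340). I'll check the vice's clearance before descending.

```bash
python3 - <<'E'
from h2 import *
m=camera_model("wrist");print("cam",(-m["R"].T@m["t"]).round(),m["R"].round(2).tolist())
for n,u,z in [("boltlug",(402,232),15),("body ring top",(395,258),40),("jaw corner",(400,340),228),("jaw2",(545,342),228),("ring",(395,258),100),("blue",(265,317),110)]: print(n,onz(m,[u],z)[0].round())
E
```

```text
cam [610. 202. 469.] [[0.99, -0.15, -0.0], [-0.14, -0.94, 0.32], [-0.05, -0.31, -0.95]]
boltlug [673.  43.  15.]
body ring top [660.  24.  40.]
jaw corner [636.  45. 228.]
jaw2 [729.  29. 228.]
ring [653.  49. 100.]
blue [525.  12. 110.]
```

send_rows([
  [255,[0.011,0.003,0.02],0],
  [255,[0.011,0.003,0.03],0],
  [255,[0,0,0.03],0],
  [255,[0,0,0.03],0],
  [255,[0,0,0.03],0],
  [255,[0,0,0.03],0],
  [255,[0,0,0.03],0],
  [255,[0,0,0.02],0],
  [255,[0,0,0.018],0],
  [255,[0,0,0.01],0],
])

```text
time_s: 3.48
ee_pos: [605.1, 138.2, 151.0]
orientation: [[0.154, 0.988, -0.005], [0.988, -0.154, -0.001], [-0.002, -0.005, -1.0]]
wrist_force: [-0.9, -0.7, -0.4]
gripper_width: 0.0
```

```bash
python3 go.py -120 0 70
```

```text
t 3.4833 p [605.1 138.2 151. ] yaw 81.15 F [-0.9 -0.7 -0.4] target [616. 203. 151.] tool shift [65.8  0.7 -0.1] q [ 9. 24. 74. -0. 83. 18.] w 0.0
```

send_rows([
  [255,[0.005,0,0],0],
  [255,[0.005,0,0],0],
  [255,[0.005,0,0],0],
  [255,[0.005,0,0],0],
  [255,[0.005,0,0],0],
  [255,[0.005,0,0],0],
  [255,[0.005,0,0],0],
  [255,[0.005,0,0],0],
  [255,[0.005,0,0],0],
  [255,[0.005,0,0],0],
])

```text
time_s: 4.32
ee_pos: [614.1, 188.7, 154.8]
orientation: [[0.15, 0.989, -0.0], [0.989, -0.15, -0.0], [-0.0, -0.0, -1.0]]
wrist_force: [0.3, 0.5, 0.3]
gripper_width: -0.2
```

send_rows([
  [255,[0.005,0,0],0],
  [255,[0.005,0,0],0],
  [255,[0.005,0,0],0],
  [255,[0,0,0],0],
])

```text
time_s: 4.65
ee_pos: [616.3, 203.9, 154.8]
orientation: [[0.15, 0.989, -0.0], [0.989, -0.15, 0.0], [0.0, -0.0, -1.0]]
wrist_force: [0.2, -0.0, -0.2]
gripper_width: 0.0
```

```bash
python3 go.py -120 0 70; python3 - <<'E'
from h2 import *
a=grab_frame("scene")[220:360,130:330,::-1]; b=grab_frame("wrist")[:,:,::-1]
a=cv2.resize(a,(600,420),interpolation=2)
cv2.imwrite("pics/p1.png",np.hstack([a[:300,:400],cv2.resize(b,(400,300))]))
E
```

```text
t 4.65 p [616.3 203.9 154.8] yaw 81.4 F [ 0.2 -0.  -0.2] target [616. 203. 151.] tool shift [-0.9 -0.2  3.8] q [15. 28. 68.  0. 84. 24.] w 0.0
```

View pics/p1.png

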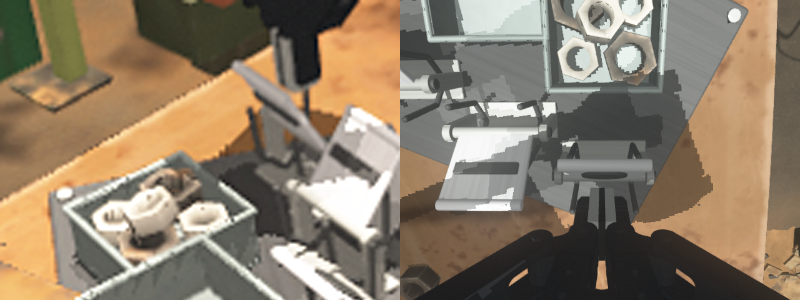

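Tag A has tipped past upright towards its bin, and the wrist force was near zero. I'm lifting off and moving over to the bin side of D.

send_rows([
  [255,[-0.01,0,-0.005],0],
  [255,[-0.01,0,-0.02],0],
  [255,[0,0,-0.03],0],
  [255,[0,0,-0.03],0],
  [255,[0,0,-0.015],0],
  [255,[0,0,0],0],
])

```text
time_s: 5.25
ee_pos: [614.4, 182.3, 260.9]
orientation: [[0.151, 0.988, 0.009], [0.988, -0.151, 0.002], [0.003, 0.008, -1.0]]
wrist_force: [-0.0, 0.3, 1.2]
gripper_width: 0.2
```

```bash
python3 go.py 120 64 170
```

```text
t 5.25 p [614.4 182.3 260.9] yaw 81.3 F [-0.   0.3  1.2] target [423.5 395.7 251. ] tool shift [ 182.  -221.1    8.6] q [13. 22. 63. -0. 94. 22.] w 0.2
```

send_rows([
  [255,[0.01,-0.012,0],0],
  [255,[0.02,-0.0245,0],0],
  [255,[0.02,-0.0245,0],0],
  [255,[0.02,-0.0245,0],0],
  [255,[0.02,-0.0245,0],0],
  [255,[0.02,-0.0245,0],0],
  [255,[0.02,-0.0245,0],0],
  [255,[0.02,-0.0245,0],0],
  [255,[0.02,-0.0245,0],0],
  [255,[0.012,-0.013,0],0],
])

```text
time_s: 6.08
ee_pos: [419.1, 397.9, 253.0]
orientation: [[0.148, 0.989, -0.003], [0.989, -0.148, -0.001], [-0.002, -0.003, -1.0]]
wrist_force: [-0.1, 0.4, 0.3]
gripper_width: 0.5
```

send_rows([
  [255,[0,0,0],0],
  [255,[0,0,0],0],
])

```text
time_s: 6.25
ee_pos: [421.1, 396.4, 253.3]
orientation: [[0.149, 0.989, -0.002], [0.989, -0.149, -0.002], [-0.002, -0.001, -1.0]]
wrist_force: [0.0, 0.6, -0.7]
gripper_width: -0.2
```

```bash
python3 go.py 120 64 70
```

```text
t 6.25 p [421.1 396.4 253.3] yaw 81.46 F [ 0.   0.6 -0.7] target [423.5 395.7 151. ] tool shift [ -0.2   2.6 102.3] q [40. 13. 75. -0. 92. 48.] w -0.2
```

send_rows([
  [255,[0,0.002,0.015],0],
  [255,[0,0,0.025],0],
  [255,[0,0,0.025],0],
  [255,[0,0,0.02],0],
  [255,[0,0,0.01],0],
  [255,[0,0,0.005],0],
  [255,[0,0,0],0],
])

```text
time_s: 6.83
ee_pos: [424.4, 395.2, 153.9]
orientation: [[0.151, 0.988, -0.001], [0.988, -0.151, -0.001], [-0.002, -0.001, -1.0]]
wrist_force: [-0.7, 0.5, 0.7]
gripper_width: 0.0
```

```bash
python3 go.py 120 0 72
```

```text
t 6.8333 p [424.4 395.2 153.9] yaw 81.29 F [-0.7  0.5  0.7] target [413.8 332.4 153. ] tool shift [-63.6  -0.9   1. ] q [39. 17. 82. -0. 81. 48.] w 0.0
```

send_rows([
  [255,[-0.005,0,0],0],
  [255,[-0.005,0,0],0],
  [255,[-0.005,0,0],0],
  [255,[-0.005,0,0],0],
  [255,[-0.005,0,0],0],
  [255,[-0.005,0,0],0],
  [255,[-0.005,0,0],0],
  [255,[-0.005,0,0],0],
  [255,[-0.005,0,0],0],
  [255,[-0.005,0,0],0],
])

```text
time_s: 7.67
ee_pos: [416.6, 346.1, 154.8]
orientation: [[0.15, 0.989, -0.0], [0.989, -0.15, -0.0], [-0.0, -0.0, -1.0]]
wrist_force: [0.0, 0.5, -0.1]
gripper_width: -0.2
```

send_rows([
  [255,[-0.005,0,0],0],
  [255,[-0.005,0,0],0],
  [255,[-0.004,0,0],0],
  [255,[0,0,0],0],
  [255,[0,0,0],0],
])

```text
time_s: 8.08
ee_pos: [414.6, 332.6, 154.9]
orientation: [[0.151, 0.989, 0.0], [0.989, -0.151, 0.0], [0.0, 0.0, -1.0]]
wrist_force: [0.1, -1.0, 0.5]
gripper_width: 0.1
```

```bash
python3 go.py 120 0 72; python3 - <<'E'
from h2 import *
a=grab_frame("scene")[250:450,130:350,::-1]
cv2.imwrite("pics/p2.png",cv2.resize(a,(660,600),interpolation=2))
E
```

```text
t 8.0833 p [414.6 332.6 154.9] yaw 81.33 F [ 0.1 -1.   0.5] target [413.8 332.4 153. ] tool shift [-0.3 -0.7  1.9] q [35. 10. 90.  0. 80. 43.] w 0.1
```

View pics/p2.png

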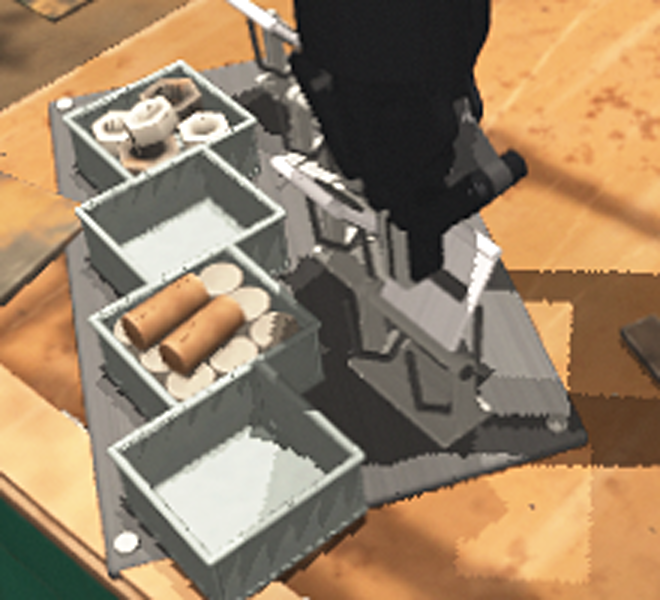

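Tag D at (430,310) has gone over towards the robot, and C at (320,190) is unchanged. I'm backing off and lifting clear.

send_rows([
  [255,[0.01,0,-0.005],0],
  [255,[0.01,0,-0.02],0],
  [255,[0,0,-0.035],0],
  [255,[0,0,-0.035],0],
  [255,[0,0,-0.035],0],
  [255,[0,0,-0.035],0],
  [255,[0,0,-0.035],0],
  [255,[0,0,-0.035],0],
  [255,[0,0,-0.015],0],
  [255,[0,0,0],0],
])

```text
time_s: 8.97
ee_pos: [417.7, 352.9, 410.1]
orientation: [[0.15, 0.989, 0.007], [0.989, -0.15, 0.005], [0.006, 0.006, -1.0]]
wrist_force: [0.1, 0.1, -0.4]
gripper_width: 0.2
```

send_rows([
  [255,[0,0,0],0],
  [255,[0,0,0],0],
  [255,[0,0,0],0],
  [255,[0,0,0],0],
  [255,[0,0,0],0],
  [255,[0,0,0],0],
  [255,[0,0,0],0],
  [255,[0,0,0],0],
  [255,[0,0,0],0],
  [255,[0,0,0],0],
])

```text
time_s: 9.8
ee_pos: [417.6, 352.6, 404.9]
orientation: [[0.15, 0.989, 0.0], [0.989, -0.15, 0.0], [0.0, 0.0, -1.0]]
wrist_force: [-0.9, 0.3, -0.6]
gripper_width: 0.4
```

```bash
python3 - <<'E'
from h2 import *
q=np.load("q.npy");m=camera_model("scene")
i=grab_frame("scene")[:,:,::-1].copy()
i=cv2.resize(i[210:450,130:410],None,fx=2.5,fy=2.5,interpolation=2)
for k,s in zip((-120,-40,40,120),(1,-1,1,-1)):
    x,z=55*np.sin(.7*s),40+55*np.cos(.7)
    cv2.polylines(i,[((proj(m,st(q,k,[(0,-25,40),(x,-25,z),(x,25,z),(0,25,40)]))-[130,210])*2.5).astype(int)],True,(0,0,255),1)
cv2.imwrite("pics/f.png",i)
s=robot.sense();print(s["time_s"],s["ee_pos"],s["wrist_force"])
E
```

```text
9.85 [417.57564872 352.53345415 404.90007393] [-0.18573576 -1.05725854  0.63937934]
```

View pics/f.png

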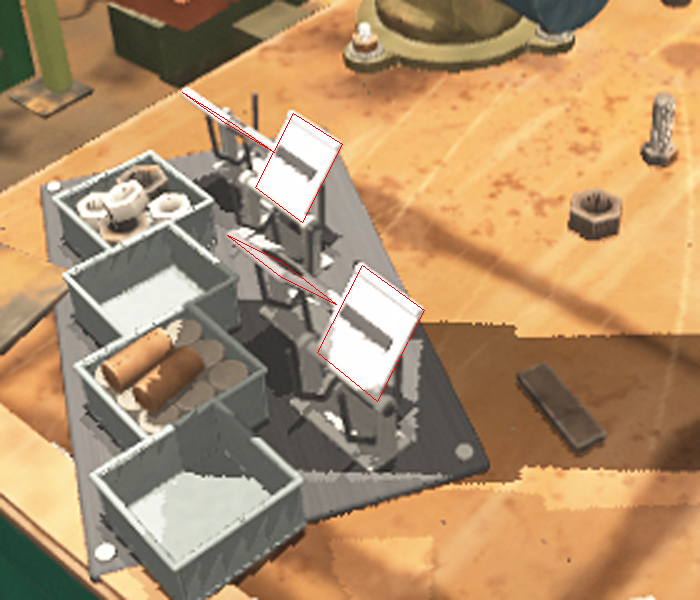

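All four tags match their predicted end positions: A and C lean to their bins, B and D lean to the robot with the bar up. The bolt and loose nut look untouched, so I'm handing the job in.

```bash
python3 -c "
from bench import workorder;print(workorder.close_job())"
```

```text
the job is handed in; nothing more can be done
None
```

Only the two full bins now show the disc face, and the job was handed in at about 9.9 s of the 48 s allowed.

- **Tags flipped:** With the shut fingertip I pushed the nut bin's tag (vice end) back towards its bin. I pushed the tag of the empty bin at the opposite end over towards the robot. The other two tags were already right, and I left them alone.
- **Last checks:** The final scene picture shows all four tags on their predicted end positions at the stops. The tool was clear above the board by then. Wrist force read about 1 N or less during the pushes, near the sensor's noise.
- **Loose parts:** The bolt and loose nut look unmoved in that picture. I did not check the block in a final picture, but the tool stayed well above it.
- **What disagreed:** My first board fit was off by up to about 20 px because the stations are yawed about 24° relative to the plate. I refitted with a separate station yaw, to 2 px or better, before moving, and the wrist view confirmed it.

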